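# Clear the camera's view and show it the dropper vial

### The job

Two cartons were left on the base plate of the fill-inspection stand, in the camera's view: stack them squarely, one upon the other, on the matching carton that stands by itself on the bench, without shifting that one. Then take the dropper vial out of the rack and show it to the camera: hold it in the air with the middle of its glass on the lens axis, halfway between lens and light panel, its axis parallel to the panel and leaning about 30 degrees from upright (to either side). Finish while holding it still there, with the column of three cartons standing and everything else on the bench left as it was.

Things in the scene. Friction and masses are not known exactly. Their poses are not given: they have to be found in the camera images.
- stand: inspection stand, fixed, at another place and yaw each time. Origin on the bench below the point halfway between lens and panel; y along the lens axis (from panel to camera), x across it (at yaw 0 away from the robot), z up. Aluminium base plate 200 mm in x, from y = -135 to +225 mm, 12 mm thick. A camera on a post stands at +y, a light panel at -y
- lens (a point): centre of the lens front, at y = +100, z = 150 mm of the stand: a black lens 43 mm across (underside 128 mm above the bench) that looks along the stand's -y; behind it, at x = +55, y = +185 mm, a post 218 mm tall. Axes of the stand
- panel (a point): centre of the lit face of the light panel, at y = -100, z = 150 mm of the stand: 120 mm square (90 to 210 mm above the bench), 14 mm thick, facing the lens, on a bracket 40 mm wide in x. Axes of the stand
- view (a point): the point on the lens axis halfway between lens front and light panel (100 mm from each), 150 mm above the bench; same axes as the stand
- carton_near: a closed white carton with a red lower part, 70 (its x) x 50 (its y) x 40 mm high, about 120 g; origin at the centre of its underside, z up. Stands on the stand's base plate (top 12 mm above the bench), nearer the robot, under the camera's line of sight; may be turned
- carton_far: a closed white carton with a red lower part, 70 (its x) x 50 (its y) x 40 mm high, about 120 g; origin at the centre of its underside, z up. Same carton, on the base plate farther from the robot; may be turned
- carton_base: a closed white carton with a red lower part, 70 (its x) x 50 (its y) x 40 mm high, about 120 g; origin at the centre of its underside, z up. Same carton, standing by itself on the bench: the foot of the column; may be turned
- rack: a white block 200 (its x) x 56 (its y) x 40 mm high, fixed, placed differently each time, with four round holes along its x at x = -69, -23, +23, +69 mm, 28 mm across and 28 mm deep (floor 12 mm above the bench); a vial stands in each. Origin at the centre of its underside
- dropper_vial: the dropper vial, in any hole of the rack: glass 25 mm across and 57 mm tall with amber serum and a pipette, a ribbed black collar 25 mm across from 57 to 78 mm, a black rubber teat 15 mm across up to 106 mm; about 50 g. Origin at the centre of its underside, z up its axis (to the teat); the rack hides its lowest 28 mm
- glass_mid (a point): the middle of the dropper vial's glass: on its axis, 30 mm above its underside
- vial_a: a plain capped serum vial standing in the rack, not to be used: clear glass 25 mm in diameter with a smooth straight white cap, 90 mm tall; origin at the centre of its underside, z up its axis
- vial_b: a plain capped serum vial standing in the rack, not to be used: clear glass 25 mm in diameter with a smooth straight white cap, 90 mm tall; origin at the centre of its underside, z up its axis
- vial_c: a plain capped serum vial standing in the rack, not to be used: clear glass 25 mm in diameter with a smooth straight white cap, 90 mm tall; origin at the centre of its underside, z up its axis
- carton_tall: bystander: a slim upright carton 40 x 40 x 125 mm high, origin at the centre of its underside, z up
- cream_jar: bystander: a white lidded jar 52 mm in diameter, 42 mm high, origin at the centre of its underside, z up
- beaker: bystander: an open glass beaker 54 mm in diameter, 70 mm high, origin at the centre of its underside, z up
- marker: bystander: a grey and black marker pen, 105 mm long and 12 mm thick, lying along its x; origin at its middle, on the bench

How it is judged:
On the way:
1. the view is cleared: both cartons stand squarely on the single carton, let go (distance of carton_base from where it was at the start of the episode below 0.025 m and angle between carton_base's own z axis and vertical below 0.06 rad and contact force between the fingers and carton_base below 0.2 N and ((x of carton_near in the frame of carton_base between -0.009 and 0.009 m and y of carton_near in the frame of carton_base between -0.009 and 0.009 m and z of carton_near in the frame of carton_base between 0.036 and 0.044 m and angle between the x axis of each of carton_near, carton_far and the x axis of carton_base, either way round below 0.14 rad and angle between each of carton_near, carton_far's own z axis and vertical below 0.06 rad and linear speed of each of carton_near, carton_far below 0.02 m/s and contact force between the fingers and carton_near below 0.2 N and x of carton_far in the frame of carton_base between -0.009 and 0.009 m and y of carton_far in the frame of carton_base between -0.009 and 0.009 m and z of carton_far in the frame of carton_base between 0.076 and 0.084 m and contact force between the fingers and carton_far below 0.2 N) or (x of carton_far in the frame of carton_base between -0.009 and 0.009 m and y of carton_far in the frame of carton_base between -0.009 and 0.009 m and z of carton_far in the frame of carton_base between 0.036 and 0.044 m and angle between the x axis of each of carton_far, carton_near and the x axis of carton_base, either way round below 0.14 rad and angle between each of carton_far, carton_near's own z axis and vertical below 0.06 rad and linear speed of each of carton_far, carton_near below 0.02 m/s and contact force between the fingers and carton_far below 0.2 N and x of carton_near in the frame of carton_base between -0.009 and 0.009 m and y of carton_near in the frame of carton_base between -0.009 and 0.009 m and z of carton_near in the frame of carton_base between 0.076 and 0.084 m and contact force between the fingers and carton_near below 0.2 N))), for 0.2 s.
At the end, for the whole second after the job is handed in: three cartons in one column, each within 9 mm and 8 deg of the bottom one (moved < 25 mm), let go; dropper vial held still by the fingers alone, mid glass within 15 mm of the lens axis and 25 mm of halfway, leaning 20 to 40 deg, within 12 deg of parallel to the panel; bystanders left alone (all of step 1 and x of glass_mid in the frame of view between -0.015 and 0.015 m and z of glass_mid in the frame of view between -0.015 and 0.015 m and y of glass_mid in the frame of view between -0.025 and 0.025 m and angle between dropper_vial's own z axis and vertical between 0.35 and 0.7 rad and angle between the z axis of dropper_vial and the y axis of stand, either way round above 1.36 rad and contact force between the fingers and dropper_vial above 1 N and contact force between dropper_vial and stand below 0.2 N and linear speed of dropper_vial below 0.03 m/s and angular speed of dropper_vial below 0.3 rad/s and height (world z) of dropper_vial above 0.08 m); the arm keeps its last pose, push and grip.
It fails at once if a plain vial is pulled from the rack (distance of any of vial_a, vial_b, vial_c from where it was at the start of the episode above 0.025 m or angle between any of vial_a, vial_b, vial_c's own z axis and vertical above 0.35 rad).
It fails at once if a bystander on the bench (tall carton, jar, beaker, marker) is knocked over or shoved away (distance of any of carton_tall, cream_jar, beaker from where it was at the start of the episode above 0.025 m or angle between any of carton_tall, cream_jar, beaker's own z axis and vertical above 0.35 rad or distance of marker from where it was at the start of the episode above 0.04 m).
It also fails if it takes over 72 s, if anything falls off the work surface, if the arm or the gripper's body presses on something with over 40 N, if the wrist force passes 120 N, or if a joint passes its speed limit or range.

### The arm

A 6-joint arm with a two-finger parallel gripper is mounted at the origin on the work surface. World frame = base frame: x ahead of the robot, y to its left, z up, the work surface at z = 0. Lengths are in m, angles in rad, forces in N, time in s.
With the tool pointing down it reaches from about 0.275 to 0.825 m from the base axis. Payload 5.2 kg.
Tool frame: the origin (TCP) lies midway between the tips of the shut fingers; the grasp point (between the pads) lies 19 mm behind it; x points along the fingers, z is the direction in which the jaws open and shut, and the axes are right-handed (so a half turn about x gives the same grasp; the last joint's range is limited). The gripper opens to 93 mm and grips with 3 to 60 N. Pads are 15 mm wide; open, the fingers measure 128 mm over their backs; the gripper's body (75 mm by 188 mm) begins 65 mm behind the grasp point.
Start: joints at [-1.519, 0.259, 1.535, -0, 1.348, -0.203], TCP at [0.139, -0.532, 0.198] pointing down, gripper open.
Joint ranges: [-3.14, 3.14], [-0.91, 2.08], [0.19, 2.58], [-1.22, 4.36], [0.22, 2.71], [-3.12, 3.12]. Speed limits (rad/s): [2.57, 2.57, 3.14, 3.14, 3.14, 3.14].

### API

Orientations are given as a rotation vector (axis times angle).
In Python, from bench import get_state, optics, ticket gives the robot as it stands. The module is installed in compiled form; this text tells all that it offers.
- The arm moves only by the shell command python3 -m pendant 'ROWS' [FORCE]. ROWS is a JSON object of lists of equal length, an entry for each row: "jaw": the opening, from -1 (shut) to 1 (fully open), so that 0 is half open; "slide": the shift along the tool's x, y, z in cm, a list of three; "rot": the turn, a rotation vector about the tool's x, y, z in degrees, a list of three. In form: {"jaw": [jaw, ...], "slide": [[dx, dy, dz], ...], "rot": [[rx, ry, rz], ...]}. A call has 1 to 10 rows; each row shifts and turns the commanded pose from where the row before left it, along the tool's axes as they then stand; what a row does not reach is not made up. A row lasts 1/10 s, in which the tool goes at most 50 mm and 8.59 degrees, less where a joint would pass 70% of its speed; a pose out of reach is approached as far as the arm can. A call with a gripper value outside its range is refused whole. The fingers move at their own pace and stop on an object; FORCE is the grip in N (left out, the last holds). Time passes only in rows, so rows that do not move let the fingers close. It gives the time, the measured TCP pose, the force and the opening at its end, in the units of the state.
- get_state(): the state, without advancing time (a new reading comes with each control period).
- optics.read_camera(name): name is "scene" or "top" or "wrist"; returns a dict with "pixels" (480x640x3 uint8, red, green, blue), "camera_matrix" (3x3 intrinsics, pixels), "R" (3x3) and "t" (3): a world point X has camera coordinates R X + t. Camera axes: x right, y down, z forward; pixel columns grow to the right and rows downward; lengths in m; the calibration is good to about 2 mm. A picture is of the moment at which its call begins. There is no depth.
- ticket.job_done(): hands the job in, once; it reports no verdict.
Trained networks look in a picture, given as the dict that the camera call returned (one of the last four; its "shot" number tells which), for a name from the list of things; names that differ only in an ending like _2 or _b are one class to them, and where a whole thing is asked for, a point or a joint stands for the part that bears it (a point fixed in the world has none). Each returns a list of dicts, best first, with "p" (0 to 1); they miss things now and then, are a little off and sometimes report something else, mostly with a low value. They report only what shows in the picture. A call takes as long as a camera call.
- optics.cut_out(label, picture): "pixels" (480x640 bool, what is visible of it) and "location" ([column, row] in pixels, amid what is visible of it).
The state is a dict: "time_s": time; "joint_positions": joint angles; "qvel": joint speeds; "effort": joint torques, N m; "tcp_pos": TCP position; "tool_rot": TCP orientation; "ft_force": force on the tool from outside, world axes, zero at the start; "torque": the same for the moment, N m; "finger_gap": finger opening in m.
Only numpy, scipy, OpenCV 4.12 (cv2) and the standard library are available. Lean on these libraries where they do the work, as an engineer would, in place of code of your own. Each camera call takes 0.05 s, during which the arm holds its last target. There are 200 camera calls.

## Working session

There is one attempt and no reset: what is moved stays moved. The work goes in short steps, Python scripts to look and compute and a shell command to move; the robot and the scene stay as the last step left them, time stands still between calls to the robot, and variables do not carry over. Pictures are saved under pics/ and viewed, about 8 in all and at most 12, crops included, and the job is handed in when it is done.

```bash
mkdir -p pics; ls
python3 - <<'E'
from bench import get_state, optics
import cv2,numpy as np
s=get_state();print(s['time_s'],s['tcp_pos'],s['tool_rot'],s['finger_gap'])
ims=[]
for n in ('scene','top'):
    c=optics.read_camera(n);ims.append(c)
    cv2.imwrite(f'pics/{n}0.png',c['pixels'][:,:,::-1])
    print(n,c['camera_matrix'],c['R'],c['t'],-c['R'].T@c['t'])
    for l in ['stand','carton_near','rack','dropper_vial','vial_a','carton_tall','cream_jar','beaker','marker']:
        print(l,[(round(d['p'],2),np.round(d['location']),int(d['pixels'].sum())) for d in optics.cut_out(l,c)][:4])
E
```

```text
pics
0.0 [ 0.13864187 -0.53167968  0.19764102] [ 1.02071044  1.32016754 -1.01851816] 0.09286299478893928
scene [[488.59080886   0.         318.32770318]
 [  0.         488.59080886 244.73777104]
 [  0.           0.           1.        ]] [[ 0.75290529  0.65810537 -0.00556201]
 [ 0.35979231 -0.41866743 -0.83382677]
 [-0.5510745   0.62579142 -0.55199818]] [-0.425264   -0.12512036  1.39373592] [ 1.13325319 -0.64470327  0.66264566]
stand [(0.78, array([343., 217.]), 8907)]
carton_near [(0.62, array([340., 222.]), 83)]
rack [(0.58, array([161., 362.]), 2494)]
dropper_vial [(0.61, array([157., 332.]), 472)]
vial_a [(0.98, array([141., 321.]), 444), (0.8, array([173., 345.]), 575), (0.7, array([129., 308.]), 435)]
carton_tall [(0.84, array([315., 338.]), 1935)]
cream_jar [(0.7, array([230., 279.]), 557)]
beaker [(0.55, array([261., 380.]), 1408)]
marker [(0.75, array([384., 318.]), 264)]
top [[567.79195216   0.         318.99293107]
 [  0.         567.79195216 247.63345036]
 [  0.           0.           1.        ]] [[-0.02292521 -0.99965387  0.01290618]
 [-0.99011406  0.02091577 -0.13869639]
 [ 0.13837844 -0.01595823 -0.99025085]] [-0.02459494  0.58862742  1.15705603] [ 0.42213283 -0.01843345  1.22773363]
stand [(0.95, array([183., 282.]), 15087)]
carton_near [(0.9, array([224., 318.]), 933)]
rack [(0.62, array([470., 294.]), 1928)]
dropper_vial [(0.67, array([478., 278.]), 221)]
vial_a [(0.73, array([476., 323.]), 231), (0.58, array([476., 255.]), 215), (0.52, array([482., 298.]), 195)]
carton_tall [(0.95, array([389., 173.]), 787), (0.43, array([183., 286.]), 15138)]
cream_jar [(0.59, array([370., 316.]), 474)]
beaker [(0.76, array([443., 193.]), 620)]
marker [(0.6, array([301., 182.]), 217)]
```

View pics/top0.png

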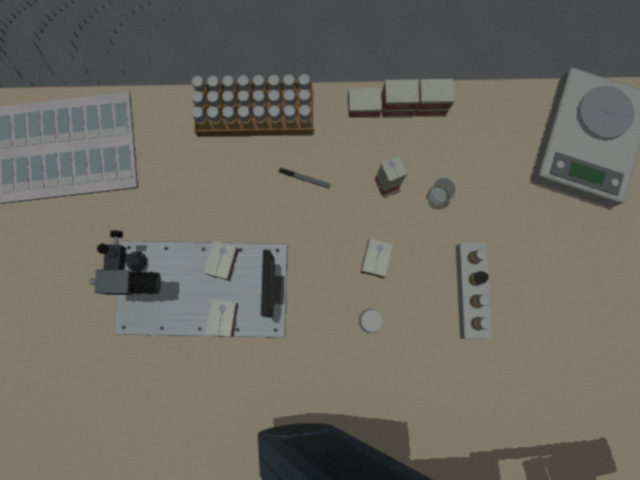

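View pics/scene0.png

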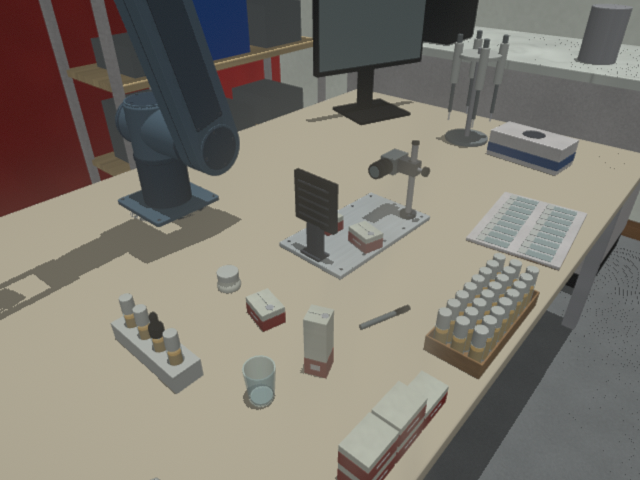

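```bash
cat > h.py <<'E'
import numpy as np,cv2
from bench import get_state, optics
from scipy.spatial.transform import Rotation as Ro
def ray(c,px,z):
    px=np.atleast_2d(np.array(px,float)); d=np.c_[px,np.ones(len(px))]@np.linalg.inv(c['camera_matrix']).T@c['R']
    o=-c['R'].T@c['t']; return (o+d*((z-o[2])/d[:,2])[:,None])[:,:2]
def proj(c,X):
    q=np.atleast_2d(X)@c['R'].T+c['t']; q=q@c['camera_matrix'].T; return q[:,:2]/q[:,2:]
def st():
    s=get_state(); R=Ro.from_rotvec(s['tool_rot']).as_matrix(); return s,np.array(s['tcp_pos']),R
def todo(p,R=None):
    s,t,R0=st(); print('t',s['time_s'],'slide cm',np.round((R0.T@(np.array(p)-t))*100,2))
    if R is not None: print('rot deg',np.round(Ro.from_matrix(R0.T@R).as_rotvec(degrees=True),1))
E
python3 - <<'E'
from h import *
c=optics.read_camera('top');im=c['pixels'][:,:,::-1]
crops=[(196,235),(196,293),(350,230),(450,235)]
m=[cv2.resize(im[y:y+55,x:x+65],None,fx=6,fy=5.4,interpolation=cv2.INTER_CUBIC)[:295,:390] for x,y in crops]
print([k.shape for k in m])
cv2.imwrite('pics/crops.png',np.vstack([np.hstack(m[:2]),np.hstack(m[2:])]))
print('plate',ray(c,[(116,240),(288,243),(285,336),(116,335)],.012))
print('rack',ray(c,[(459,243),(487,243),(491,337),(463,339)],.04))
for d in optics.cut_out('carton_near',c)+optics.cut_out('carton_base',c):
    q=d['pixels'].astype(np.uint8); r=cv2.minAreaRect(cv2.findNonZero(q)); print(d['p'],r)
for n,z in(('cream_jar',.042),('beaker',.07),('carton_tall',.125),('dropper_vial',.1),('marker',.006)):
    d=optics.cut_out(n,c)[0]; print(n,ray(c,d['location'],z*.8))
print(st()[2])
E
```

```text
[(295, 390, 3), (295, 390, 3), (295, 390, 3), (295, 390, 3)]
plate [[0.61788141 0.39923727]
 [0.60355461 0.02877638]
 [0.4049134  0.03816843]
 [0.41522387 0.39388603]]
rack [[ 0.59175752 -0.33481159]
 [ 0.59050429 -0.39444092]
 [ 0.39338268 -0.39012833]
 [ 0.39064094 -0.33161517]]
0.89 ((221.10995483398438, 317.72998046875), (27.0114803314209, 34.50680923461914), 8.13010311126709)
0.65 ((303.9000244140625, 177.8000030517578), (50.91267013549805, 6.008327484130859), 18.434947967529297)
0.92 ((375.86346435546875, 257.9007873535156), (24.95453453063965, 35.85829162597656), 12.804265022277832)
0.21 ((477.5, 278.0), (14.0, 19.0), 90.0)
cream_jar [[ 0.43172304 -0.14690663]]
beaker [[ 0.69748847 -0.29737742]]
carton_tall [[ 0.73141551 -0.17850438]]
dropper_vial [[0.51095748 0.23536579]]
marker [[ 0.74593936 -0.00295229]]
[[-3.12427185e-05  9.67706127e-01  2.52081038e-01]
 [ 8.21579789e-06  2.52081039e-01 -9.67706128e-01]
 [-9.99999999e-01 -2.81627233e-05 -1.58261749e-05]]
```

View pics/crops.png

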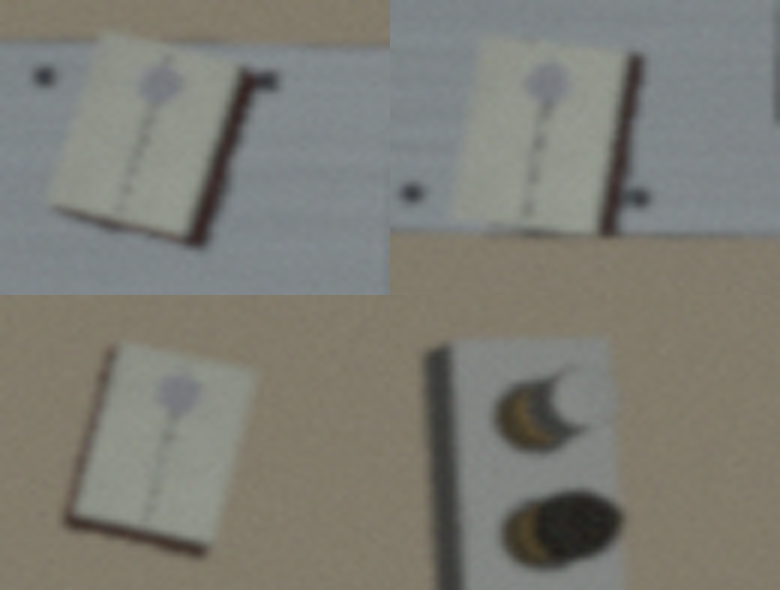

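```bash
cat >> h.py <<'E'
def rect(P):
    P=np.array(P); c=P.mean(0); # corners ordered: far-left, far-right, near-right, near-left (image)
    L=(P[0]+P[1]-P[2]-P[3])/2; W=(P[0]+P[3]-P[1]-P[2])/2
    a=np.degrees(np.arctan2(L[1],L[0])); b=np.degrees(np.arctan2(-W[0],W[1]))
    print('c',np.round(c,4),'L %.1f W %.1f mm  angL %.1f angW %.1f'%(np.linalg.norm(L)*1e3,np.linalg.norm(W)*1e3,a,b)); return c
E
python3 - <<'E'
from h import *
c=optics.read_camera('top')
def f(o,P): return [(o[0]+(x+.5)/6-.5,o[1]+(y+.5)/5.4-.5) for x,y in P]
rect(ray(c,f((196,235),[(104,32),(247,70),(190,240),(52,207)]),.052))
rect(ray(c,f((196,293),[(88,37),(240,53),(210,232),(65,218)]),.052))
rect(ray(c,f((350,230),[(118,50),(257,77),(208,248),(75,220)]),.04))
# dropper teat top centre crop4 (575-390... ) at z~.118 ; black ellipse
print('teat/collar',ray(c,f((450,235),[(570-390,525-295)]),.105))
print('glass', ray(c,f((450,235),[(540-390,530-295)]),.06))
P=ray(c,[(116,240),(288,243),(285,336),(116,335)],.012); 
rect(P[[1,2,3,0]]); rect(P)
todo([.5,.18,.2])
E
```

```text
c [0.5649 0.1685] L 69.1 W 50.8 mm  angL -15.8 angW -17.0
c [0.446  0.1675] L 68.3 W 51.1 mm  angL -7.5 angW -7.7
c [ 0.5654 -0.1595] L 69.3 W 48.9 mm  angL -15.6 angW -14.0
teat/collar [[ 0.51291929 -0.35464252]]
glass [[ 0.5148664  -0.35761849]]
c [0.5104 0.215 ] L 363.3 W 200.7 mm  angL -91.9 angW -90.6
c [0.5104 0.215 ] L 200.7 W 363.3 mm  angL -0.6 angW -1.9
t 1.45 slide cm [ -0.15  52.92 -59.82]
```

```bash
python3 -m pendant '{"jaw":[1,1,1,1,1,1,1,1,1,1],"slide":[[-0.7,2.94,-2.85],[-0.7,2.94,-2.85],[-0.7,2.94,-2.85],[-0.7,2.94,-2.85],[-0.7,2.94,-2.85],[-0.7,2.94,-2.85],[-0.7,2.94,-2.85],[-0.7,2.94,-2.85],[-0.7,2.94,-2.85],[-0.7,2.94,-2.85]],"rot":[[0,0,0],[0,0,0],[0,0,0],[0,0,0],[0,0,0],[0,0,0],[0,0,0],[0,0,0],[0,0,0],[0,0,0]]}' 20
python3 -m pendant '{"jaw":[1,1,1,1,1,1,1,1,1,1],"slide":[[0,2.94,-2.85],[0,2.94,-2.85],[0,2.94,-2.85],[0,2.94,-2.85],[0,2.94,-2.85],[0,2.94,-2.85],[0,2.94,-2.85],[0,2.94,-2.85],[0,2.94,-2.85],[0,2.94,-2.85]],"rot":[[0,0,0],[0,0,0],[0,0,0],[0,0,0],[0,0,0],[0,0,0],[0,0,0],[0,0,0],[0,0,0],[0,0,0]]}'
python3 -m pendant '{"jaw":[1,1,1,1,1,1,1,1],"slide":[[0,0,0],[0,0,0],[0,0,0],[0,0,0],[0,0,0],[0,0,0],[0,0,0],[0,0,0]],"rot":[[-7.4,0,0],[-7.4,0,0],[-7.4,0,0],[-7.4,0,0],[-7.4,0,0],[-7.4,0,0],[-7.4,0,0],[-7.4,0,0]]}'
python3 - <<'E'
from h import *
s,t,R=st();print(t,R,s['joint_positions']);todo([.565,.1685,.26])
c=optics.read_camera('wrist');im=c['pixels'][:,:,::-1].copy()
cv2.imwrite('pics/w1.png',im);print(c['R'],-c['R'].T@c['t'])
print(proj(c,[[.565,.1685,.052],[.446,.1675,.052],[.509,.17,.012]]))
E
```

```text
time_s: 2.45
tcp_pos: [0.3519, -0.1808, 0.269]
tool_rot: [1.02, 1.318, -1.02]
ft_force: [-0.2, 0.4, -0.8]
finger_gap: 0.0926
time_s: 3.45
tcp_pos: [0.5646, 0.1693, 0.2685]
tool_rot: [1.019, 1.319, -1.019]
ft_force: [0.7, 0.3, 0.3]
finger_gap: 0.0928
time_s: 4.25
tcp_pos: [0.564, 0.1676, 0.2684]
tool_rot: [0.218, 1.56, -0.218]
ft_force: [-0.7, -1.0, 0.5]
finger_gap: 0.0928
[0.56398343 0.16757699 0.2684101 ] [[-9.91210653e-05  2.73840314e-01  9.61775167e-01]
 [ 8.36072343e-06  9.61775172e-01 -2.73840315e-01]
 [-9.99999995e-01 -1.91022075e-05 -9.76216828e-05]] [9.93569163e-02 2.93899157e-01 1.31816256e+00 1.81670499e-05
 1.52962874e+00 3.76739887e-01]
t 4.25 slide cm [0.84 0.12 0.07]
[[ 9.61712142e-01 -2.74061467e-01 -2.62571122e-04]
 [-2.61755340e-01 -9.18811600e-01  2.95413922e-01]
 [-8.12028263e-02 -2.84034426e-01 -9.55369324e-01]] [0.58561793 0.24702297 0.45486908]
[[322.25538096 191.84352568]
 [205.69283357 225.60041254]
 [270.68149221 197.29753721]]
```

View pics/w1.png

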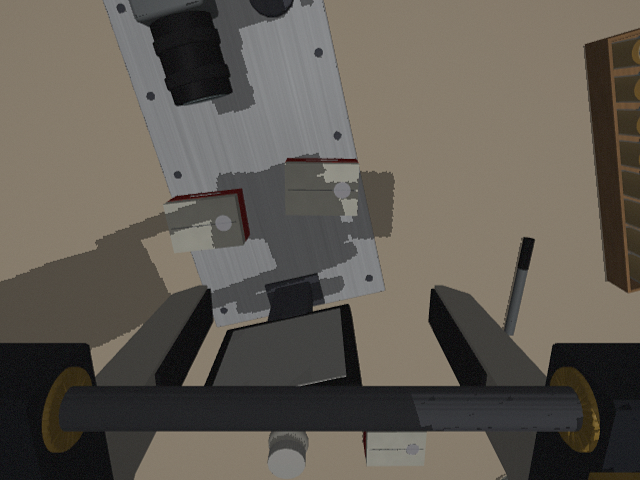

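Run:
```python
from h import *
c=optics.read_camera('wrist')
for P in ([(357.5,163),(358,216),(285.5,216),(286,164)],[(237,197),(245,244),(174,252),(166,204)]):
    P=ray(c,P,.052); print(np.round(P,3).tolist()); rect(P)
g=cv2.cvtColor(c['pixels'],cv2.COLOR_RGB2BGR)[150:270,150:380]
cv2.imwrite('pics/w1c.png',cv2.resize(g,None,fx=3.4,fy=3.4,interpolation=cv2.INTER_CUBIC))
```

```text
[[0.604, 0.186], [0.592, 0.136], [0.524, 0.155], [0.539, 0.203]]
c [0.5649 0.1702] L 68.8 W 50.8 mm  angL -15.2 angW -15.5
[[0.485, 0.186], [0.477, 0.138], [0.406, 0.149], [0.417, 0.197]]
c [0.4461 0.1677] L 70.6 W 48.5 mm  angL -9.3 angW -10.8
```

View pics/w1c.png

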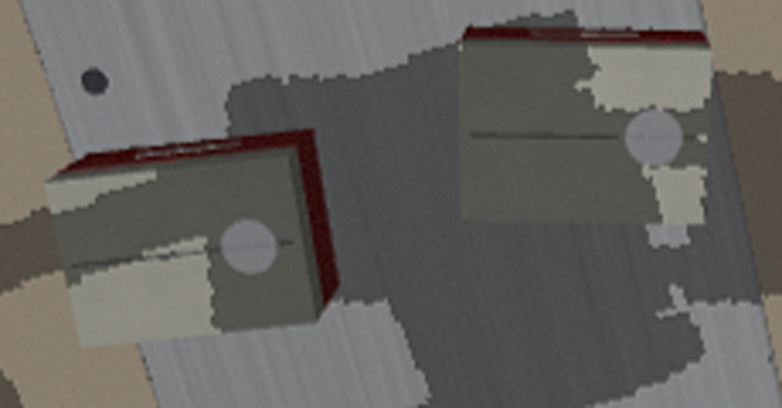

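```bash
python3 -m pendant '{"jaw":[1,1,1,1,1,1,1,1],"slide":[[3.5,0.2,0.05],[3.5,0,0],[3.5,0,0],[3.5,0,0],[3.5,0,0],[3.5,0,0],[2.5,0,0],[1.25,0,0]],"rot":[[0,0,0],[0,0,0],[0,0,0],[0,0,0],[0,0,0],[0,0,0],[0,0,0],[0,0,0]]}'
python3 -m pendant '{"jaw":[0.3,0.3,0.3,0.3,0.3,0.3],"slide":[[0,0,0],[0,0,0],[0,0,0],[0,0,0],[0,0,0],[0,0,0]],"rot":[[0,0,0],[0,0,0],[0,0,0],[0,0,0],[0,0,0],[0,0,0]]}' 20
python3 - <<'E'
from h import *
s,t,R=st();print(s['finger_gap'],s['ft_force']);todo([.565,.1695,.021])
E
```

```text
time_s: 5.15
tcp_pos: [0.5633, 0.1691, 0.0184]
tool_rot: [0.224, 1.563, -0.225]
ft_force: [0.0, -0.2, -0.4]
finger_gap: 0.0929
time_s: 5.75
tcp_pos: [0.5664, 0.1695, 0.0227]
tool_rot: [0.223, 1.556, -0.221]
ft_force: [-0.2, -0.1, 6.4]
finger_gap: 0.0696
0.06962758900884687 [-0.15519078 -0.09619861  6.40920889]
t 5.75 slide cm [ 0.17 -0.04 -0.13]
```

```bash
python3 -m pendant '{"jaw":[0.3,0.3,0.3,0.3,0.3,0.3,0.3,0.3],"slide":[[-2,0,0],[-3.5,0,0],[-3.5,0,0],[-3.5,0,0],[-3.5,0,0],[-3.5,0,0],[-3.5,0,0],[-2,0,0]],"rot":[[0,0,0],[0,0,0],[0,0,0],[0,0,0],[0,0,0],[0,0,0],[0,0,0],[0,0,0]]}'
python3 -m pendant '{"jaw":[0.3,0.3,0.3,0.3,0.3,0.3,0.3,0.3,0.3],"slide":[[0,-2,0.57],[0,-3.95,1.12],[0,-3.95,1.12],[0,-3.95,1.12],[0,-3.95,1.12],[0,-3.95,1.12],[0,-3.95,1.12],[0,-3.95,1.12],[0,-2,0.57]],"rot":[[0,0,0],[0,0,0],[0,0,0],[0,0,0],[0,0,0],[0,0,0],[0,0,0],[0,0,0],[0,0,0]]}'
python3 - <<'E'
from h import *
s,t,R=st();print(s['finger_gap'],s['ft_force'],t,np.degrees(np.arctan2(R[1,2],R[0,2])),R[:,0]);todo([.5654,-.1595,.1])
c=optics.read_camera('wrist')
cv2.imwrite('pics/w2.png',c['pixels'][:,:,::-1])
print(proj(c,[[.5654,-.1595,.04]]))
E
```

```text
time_s: 6.55
tcp_pos: [0.5657, 0.1694, 0.2746]
tool_rot: [0.223, 1.555, -0.221]
ft_force: [0.5, 0.1, -1.4]
finger_gap: 0.0699
time_s: 7.45
tcp_pos: [0.5623, -0.163, 0.2708]
tool_rot: [0.223, 1.559, -0.225]
ft_force: [-0.3, 0.4, -0.9]
finger_gap: 0.0695
0.06952385160469939 [-0.26552997  0.42303136 -0.94762618] [ 0.56233785 -0.16298815  0.27077416] -16.358653362929346 [-4.64896190e-04 -9.71309324e-04 -9.99999420e-01]
t 7.45 slide cm [17.08  0.44  0.2 ]
[[323.43588696 185.65910399]]
```

View pics/w2.png

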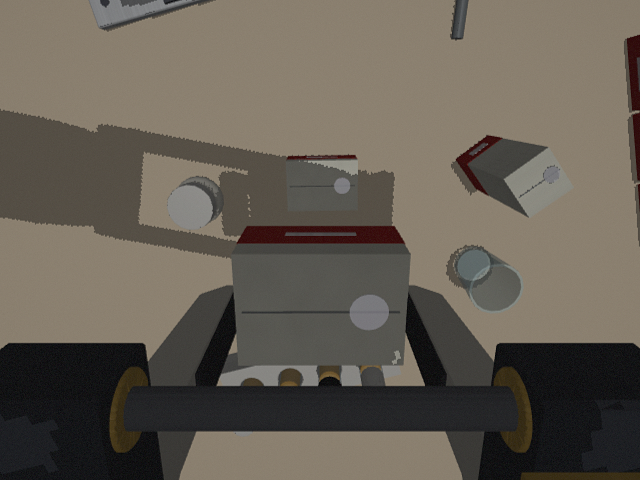

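Run:
```python
from h import *
c=optics.read_camera('wrist')
b=rect(ray(c,[(357,158.5),(358,209.5),(287,210),(287,159)],.04))
for z in(.3,.302,):
  h=rect(ray(c,[(404,252),(409,365),(233,365),(237,253)],z))
  s,t,R=st(); d=R.T@np.r_[h-t[:2],0];print('held off in tool cm',d*100)
  todo(np.r_[t[:2]+b-h,t[2]])
```

```text
c [ 0.5645 -0.1608] L 69.5 W 50.8 mm  angL -16.0 angW -15.8
c [ 0.562  -0.1636] L 69.9 W 50.7 mm  angL -16.3 angW -16.2
held off in tool cm [ 9.00353248e-05 -9.10569120e-02 -2.16139416e-02]
t 7.55 slide cm [-0.    0.34  0.17]
c [ 0.5623 -0.1626] L 69.0 W 50.0 mm  angL -16.3 angW -16.2
held off in tool cm [ 1.72321534e-06  1.26613891e-02 -2.17471943e-02]
t 7.55 slide cm [-0.    0.23  0.17]
```

```bash
python3 -m pendant '{"jaw":[0.3,0.3,0.3,0.3,0.3,0.3,0.3,0.3,0.3],"slide":[[2,0.28,0.18],[3.5,0,0],[3.5,0,0],[3.5,0,0],[3.5,0,0],[3.3,0,0],[2,0,0],[0,0,0],[0,0,0]],"rot":[[0,0,0],[0,0,0],[0,0,0],[0,0,0],[0,0,0],[0,0,0],[0,0,0],[0,0,0],[0,0,0]]}'
python3 -m pendant '{"jaw":[0.3,0.3,0.3],"slide":[[0.25,0,0],[0.2,0,0],[0,0,0]],"rot":[[0,0,0],[0,0,0],[0,0,0]]}'
python3 - <<'E'
from h import *
s,t,R=st();print(s['ft_force'],t)
todo([.5645,-.1608,.0505])
E
```

```text
time_s: 8.45
tcp_pos: [0.5657, -0.1567, 0.0585]
tool_rot: [0.222, 1.559, -0.221]
ft_force: [0.4, 0.1, -0.7]
finger_gap: 0.07
time_s: 8.75
tcp_pos: [0.5659, -0.1576, 0.0543]
tool_rot: [0.222, 1.558, -0.222]
ft_force: [-0.7, 0.1, -2.3]
finger_gap: 0.0698
[-0.72196037  0.10618791 -2.33255556] [ 0.56587271 -0.15757023  0.05425507]
t 8.75 slide cm [ 0.38 -0.35 -0.04]
```

Run:
```python
from h import *
for i in range(3):
    c=optics.read_camera('wrist'); print(np.round(st()[1],4))
cv2.imwrite('pics/w3.png',c['pixels'][:,:,::-1])
print(np.round(proj(c,[[.5645,-.1608,.04]])))
```

```text
[ 0.5658 -0.1576  0.0542]
[ 0.5658 -0.1576  0.0541]
[ 0.5657 -0.1576  0.0539]
[[322. 280.]]
```

View pics/w3.png

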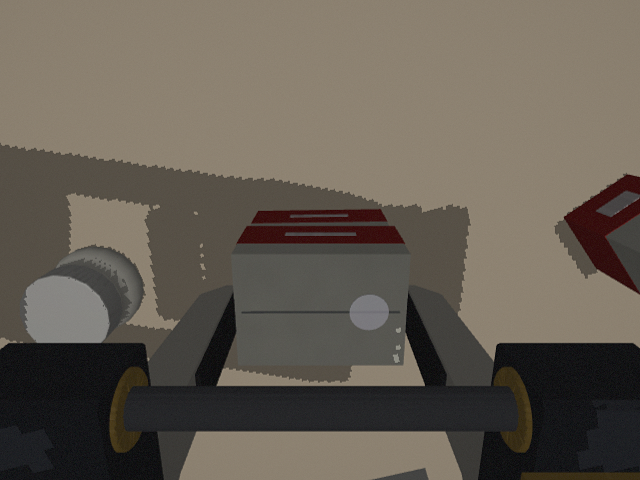

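Run:
```python
from h import *
c=optics.read_camera('wrist'); s,t,R=st()
A=ray(c,[(257,211),(384.5,209.5)],0); 
T=lambda P:(np.c_[P-t[:2],np.zeros(2)]@R)[:,1:]*100
print('base',T(A))
for z in(.042,.0435): print('held bottom',T(ray(c,[(248,226.5),(394.5,225.5)],z)))
for z in(.083,.0845): print('held top',T(ray(c,[(237,253),(404.5,251.5)],z)))
```

```text
base [[ 2.26774679 -3.75891167]
 [ 2.35463919  3.61443878]]
held bottom [[ 2.54092866 -3.58916769]
 [ 2.58873699  3.48200428]]
held bottom [[ 2.58399281 -3.56283925]
 [ 2.63143969  3.45487312]]
held top [[ 2.64186895 -3.3529944 ]
 [ 2.70143163  3.18447036]]
held top [[ 2.69518816 -3.32205877]
 [ 2.75418324  3.15310763]]
```

```bash
python3 -m pendant '{"jaw":[0.3,0.3,0.3,0.3,0.3,0.3],"slide":[[0,-0.28,0],[0,0,0],[0.15,0,0],[0.1,0,0],[0.1,0,0],[0,0,0]],"rot":[[0,0,0],[0,0,0],[0,0,0],[0,0,0],[0,0,0],[0,0,0]]}'
python3 - <<'E'
from h import *
c=optics.read_camera('wrist');s,t,R=st();print(s['ft_force'],t)
E
```

```text
time_s: 9.55
tcp_pos: [0.5647, -0.1602, 0.0507]
tool_rot: [0.222, 1.559, -0.222]
ft_force: [-1.8, 0.2, 4.6]
finger_gap: 0.0694
[-1.46417062  0.30758806  5.3008278 ] [ 0.56468437 -0.16022276  0.05073653]
```

```bash
python3 -m pendant '{"jaw":[0.6,0.8,0.8,0.8,0.8,0.8,0.8],"slide":[[0,0,0],[0,0,0],[0,0,0],[-1,0,0],[-3,0,0],[-4,0,0],[-4,0,0]],"rot":[[0,0,0],[0,0,0],[0,0,0],[0,0,0],[0,0,0],[0,0,0],[0,0,0]]}'
python3 -m pendant '{"jaw":[1,1,1,1],"slide":[[-4.5,0,0],[-4.5,0,0],[-1.5,0,0],[0,0,0]],"rot":[[0,0,0],[0,0,0],[0,0,0],[0,0,0]]}'
python3 - <<'E'
from h import *
c=optics.read_camera('wrist');cv2.imwrite('pics/w4.png',c['pixels'][:,:,::-1])
s,t,R=st();print(t)
todo([.446,.1677,.275])
print(proj(c,[[.5645,-.1608,.08]]))
E
```

```text
time_s: 10.3
tcp_pos: [0.5643, -0.1599, 0.1715]
tool_rot: [0.222, 1.56, -0.222]
ft_force: [0.4, 0.1, 0.4]
finger_gap: 0.0836
time_s: 10.7
tcp_pos: [0.5661, -0.1608, 0.2792]
tool_rot: [0.22, 1.552, -0.223]
ft_force: [-0.3, -0.8, 0.6]
finger_gap: 0.0926
[ 0.56513326 -0.16032752  0.27642788]
t 10.75 slide cm [  0.07  28.18 -20.59]
[[318.21914794 197.05909378]]
```

View pics/w4.png

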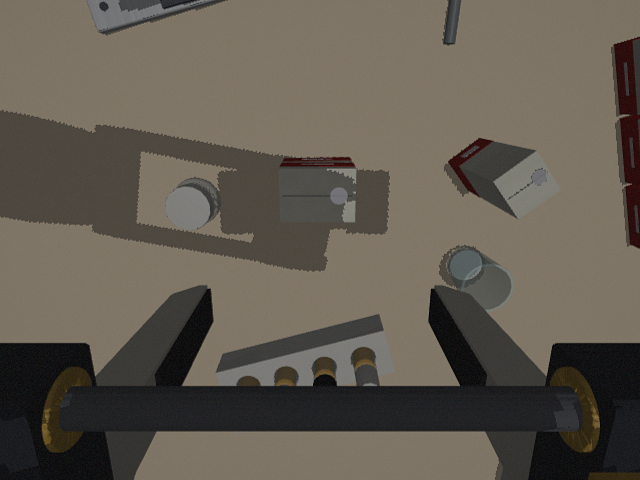

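```bash
python3 -m pendant '{"jaw":[1,1,1,1,1,1,1,1,1,1],"slide":[[0,2,-1.46],[0,3.72,-2.72],[0,3.72,-2.72],[0,3.72,-2.72],[0,3.72,-2.72],[0,3.72,-2.72],[0,3.72,-2.72],[0,3.72,-2.72],[0,0.16,-0.1],[0,0,0]],"rot":[[0,0,0],[0,0,0],[0,0,0],[0,0,0],[0,0,0],[0,0,0],[0,0,0],[0,0,0],[-4,0,0],[-4,0,0]]}'
python3 -m pendant '{"jaw":[1,1],"slide":[[0,0,0],[0,0,0]],"rot":[[0,0,0],[0,0,0]]}'
python3 - <<'E'
from h import *
c=optics.read_camera('wrist')
s,t,R=st();print(t,np.degrees(np.arctan2(R[1,2],R[0,2])));
for d in optics.cut_out('carton_near',c)[:3]:
    print(d['p'],d['location'],cv2.minAreaRect(cv2.findNonZero(d['pixels'].astype(np.uint8))))
m=optics.cut_out('carton_near',c)[0]['pixels']
print(proj(c,[[.446,.1677,.052],[.446,.1677,.032]]))
todo([.446,.1677,.021])
E
```

```text
time_s: 11.75
tcp_pos: [0.4435, 0.1698, 0.273]
tool_rot: [0.107, 1.572, -0.108]
ft_force: [0.7, -0.2, 0.2]
finger_gap: 0.0931
time_s: 11.95
tcp_pos: [0.4449, 0.168, 0.2736]
tool_rot: [0.114, 1.57, -0.114]
ft_force: [0.0, -0.6, 0.3]
finger_gap: 0.0933
[0.44511971 0.16783273 0.27386701] -8.327163091596592
0.79 [319.8, 189.8] ((321.2618103027344, 188.24627685546875), (73.20980834960938, 56.47747802734375), 0.8951737284660339)
0.5 [382.5, 154.2] ((368.99993896484375, 192.49996948242188), (213.99996948242188, 384.99993896484375), 0.0)
[[323.32716622 192.05954329]
 [323.25496948 188.12004395]]
t 12.1 slide cm [2.534e+01 1.000e-02 8.000e-02]
```

```bash
python3 -m pendant '{"jaw":[1,1,1,1,1,1,1,1,1],"slide":[[2.5,0,0],[4,0,0],[4,0,0],[4,0,0],[4,0,0],[3.5,0,0],[2.25,0,0],[1,0,0],[0,0,0]],"rot":[[0,0,0],[0,0,0],[0,0,0],[0,0,0],[0,0,0],[0,0,0],[0,0,0],[0,0,0],[0,0,0]]}'
python3 -m pendant '{"jaw":[0.3,0.3,0.3,0.3,0.3,0.3],"slide":[[0,0,0],[0,0,0],[0,0,0],[0,0,0],[0,0,0],[0,0,0]],"rot":[[0,0,0],[0,0,0],[0,0,0],[0,0,0],[0,0,0],[0,0,0]]}' 20
python3 -m pendant '{"jaw":[0.3,0.3,0.3,0.3,0.3,0.3,0.3,0.3],"slide":[[-2,0,0],[-3.5,0,0],[-3.5,0,0],[-3.5,0,0],[-3.5,0,0],[-3.5,0,0],[-3.5,0,0],[-2.5,0,0]],"rot":[[0,0,0],[0,0,0],[0,0,0],[0,0,0],[0,0,0],[0,0,0],[0,0,0],[0,0,0]]}'
python3 - <<'E'
from h import *
todo([.565,-.1603,.28])
E
```

```text
time_s: 13.0
tcp_pos: [0.4448, 0.1677, 0.0214]
tool_rot: [0.113, 1.57, -0.114]
ft_force: [0.3, 0.2, -0.1]
finger_gap: 0.0934
time_s: 13.6
tcp_pos: [0.4462, 0.1683, 0.0235]
tool_rot: [0.113, 1.566, -0.112]
ft_force: [-1.3, -0.7, 6.5]
finger_gap: 0.0692
time_s: 14.4
tcp_pos: [0.4458, 0.1682, 0.28]
tool_rot: [0.113, 1.565, -0.112]
ft_force: [0.3, 0.5, -0.8]
finger_gap: 0.0697
t 14.4 slide cm [ 2.000e-02 -3.082e+01  1.648e+01]
```

```bash
python3 -m pendant '{"jaw":[0.3,0.3,0.3,0.3,0.3,0.3,0.3,0.3,0.3,0.3],"slide":[[0,-2,1.07],[0,-4,2.14],[0,-4,2.14],[0,-4,2.14],[0,-4,2.14],[0,-4,2.14],[0,-4,2.14],[0,-3,1.6],[0,-1.82,0.97],[0,0,0]],"rot":[[0,0,0],[0,0,0],[0,0,0],[0,0,0],[0,0,0],[0,0,0],[0,0,0],[0,0,0],[3.8,0,0],[3.8,0,0]]}'
python3 -m pendant '{"jaw":[0.3,0.3,0.3,0.3],"slide":[[3,0,0],[3,0,0],[0,0,0],[0,0,0]],"rot":[[0,0,0],[0,0,0],[0,0,0],[0,0,0]]}'
python3 - <<'E'
from h import *
s,t,R=st();print(np.round(t,4),np.degrees(np.arctan2(R[1,2],R[0,2])))
c=optics.read_camera('wrist');cv2.imwrite('pics/w5.png',c['pixels'][:,:,::-1])
todo([.565,-.1603,.1])
E
```

```text
time_s: 15.4
tcp_pos: [0.565, -0.1636, 0.2763]
tool_rot: [0.221, 1.561, -0.222]
ft_force: [0.4, 0.9, -2.5]
finger_gap: 0.0696
time_s: 15.8
tcp_pos: [0.5644, -0.1602, 0.2175]
tool_rot: [0.217, 1.561, -0.216]
ft_force: [-0.1, -0.6, -1.2]
finger_gap: 0.0702
[ 0.5644 -0.1602  0.2175] -15.794740193338418
t 15.85 slide cm [11.87  0.02 -0.04]
```

View pics/w5.png

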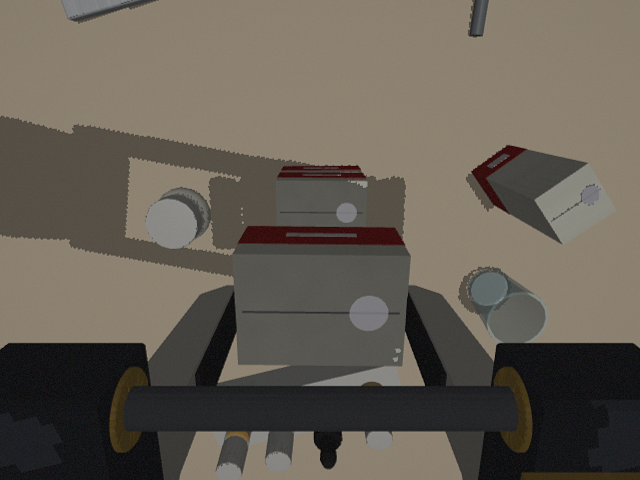

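Run:
```python
from h import *
c=optics.read_camera('wrist'); s,t,R=st()
T=lambda P:np.round((np.c_[P-t[:2],np.zeros(len(P))]@R)[:,1:]*100,2).tolist()
print('stack edge, line',T(ray(c,[(277,179.5),(366.5,179.5),(280,212.5),(355,212.5)],.08)))
print('lower red bottom edge',T(ray(c,[(285,167),(360,167)],.0)))
for z in(.246,.248): print('held edge, line',T(ray(c,[(237,253),(404,252),(242,312.5),(400,313)],z)))
print(np.round(t,4))
```

```text
stack edge, line [[2.65, -3.45], [2.64, 3.4], [0.05, -3.29], [0.04, 2.59]]
lower red bottom edge [[2.46, -3.46], [2.46, 3.63]]
held edge, line [[2.59, -3.44], [2.62, 3.15], [-0.02, -3.38], [-0.05, 3.14]]
held edge, line [[2.66, -3.4], [2.69, 3.11], [0.08, -3.34], [0.06, 3.1]]
[ 0.5656 -0.1608  0.2193]
```

```bash
python3 -m pendant '{"jaw":[0.3,0.3,0.3,0.3,0.3,0.3,0.3],"slide":[[2,-0.05,0],[4,0,0],[3.5,0,0],[2,0,0],[0.8,0,0],[0,0,0],[0,0,0]],"rot":[[0,0,0],[0,0,0],[0,0,0],[0,0,0],[0,0,0],[0,0,0],[0,0,0]]}'
python3 -m pendant '{"jaw":[0.3,0.3,0.3,0.3],"slide":[[0.15,0,0],[0.15,0,0],[0,0,0],[0,0,0]],"rot":[[0,0,0],[0,0,0],[0,0,0],[0,0,0]]}'
```

```text
time_s: 16.6
tcp_pos: [0.566, -0.1615, 0.0964]
tool_rot: [0.215, 1.557, -0.217]
ft_force: [0.2, 0.2, -1.7]
finger_gap: 0.0698
time_s: 17.0
tcp_pos: [0.5647, -0.161, 0.0918]
tool_rot: [0.216, 1.559, -0.217]
ft_force: [-0.4, -0.1, -1.3]
finger_gap: 0.0698
```

```bash
python3 -m pendant '{"jaw":[0.3,0.3,0.3,0.3],"slide":[[0.1,0,0],[0.1,0,0],[0,0,0],[0,0,0]],"rot":[[0,0,0],[0,0,0],[0,0,0],[0,0,0]]}'
```

```text
time_s: 17.4
tcp_pos: [0.5648, -0.161, 0.0915]
tool_rot: [0.216, 1.559, -0.217]
ft_force: [-4.5, 1.0, 11.0]
finger_gap: 0.0697
```

```bash
python3 -m pendant '{"jaw":[0.3,0.6,0.8,0.8,0.8,0.8,0.8,0.8],"slide":[[-0.1,0,0],[0,0,0],[0,0,0],[0,0,0],[-1,0,0],[-3,0,0],[-4,0,0],[-4,0,0]],"rot":[[0,0,0],[0,0,0],[0,0,0],[0,0,0],[0,0,0],[0,0,0],[0,0,0],[0,0,0]]}'
python3 -m pendant '{"jaw":[0.5,0.5,0.5,0.5],"slide":[[-4,0,0],[-4,0,0],[0,0,0],[0,0,0]],"rot":[[0,0,0],[0,0,0],[0,0,0],[0,0,0]]}'
python3 - <<'E'
from h import *
c=optics.read_camera('wrist');cv2.imwrite('pics/w6.png',c['pixels'][:,:,::-1])
s,t,R=st();print(np.round(t,4))
todo([.514,-.360,.22])
d=optics.cut_out('rack',c);print([(x['p'],x['location']) for x in d[:2]])
d=optics.cut_out('dropper_vial',c);print([(x['p'],x['location']) for x in d[:2]])
E
```

```text
time_s: 18.2
tcp_pos: [0.5642, -0.1608, 0.212]
tool_rot: [0.217, 1.561, -0.216]
ft_force: [1.0, -0.5, 0.1]
finger_gap: 0.0834
time_s: 18.6
tcp_pos: [0.565, -0.1611, 0.2919]
tool_rot: [0.216, 1.557, -0.217]
ft_force: [-0.6, 0.5, -0.4]
finger_gap: 0.0696
[ 0.5643 -0.1607  0.2902]
t 18.65 slide cm [  7.02 -20.54   0.59]
[(0.75, [312.7, 349.8])]
[(0.72, [324.1, 367.5]), (0.67, [316.1, 157.0])]
```

View pics/w6.png

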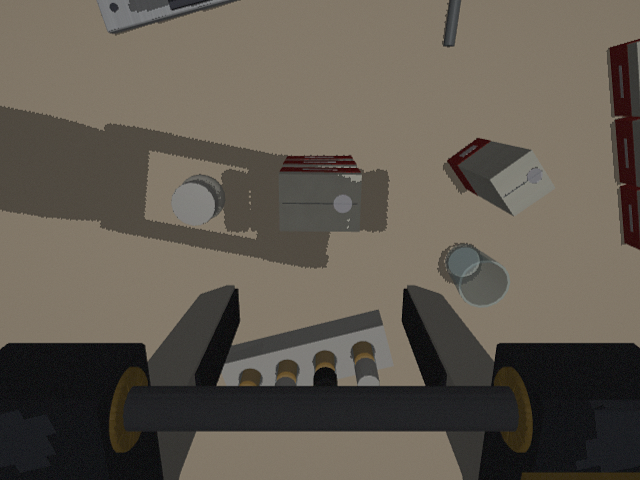

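```bash
python3 -m pendant '{"jaw":[0.5,0.5,0.5,0.5,0.5,0.5],"slide":[[0,-3.5,0.1],[0,-4,0.1],[1,-4,0.1],[2,-4,0.1],[2,-3.5,0.1],[0,-1.5,0.1]],"rot":[[0,0,0],[0,0,0],[0,0,0],[0,0,0],[0,0,0],[0,0,0]]}'
python3 -m pendant '{"jaw":[0.5,0.5,0.5,0.5,0.5,0.5,0.5,0.5,0.5,0.5],"slide":[[0,0,0],[0,0,0],[0,0,0],[0,0,0],[0,0,0],[0,0,0],[0,0,0],[0,0,0],[0,0,0],[0,0,0]],"rot":[[8.3,0,0],[8.3,0,0],[8.3,0,0],[8.3,0,0],[8.3,0,0],[8.3,0,0],[8.3,0,0],[8.3,0,0],[8.3,0,0],[0,0,0]]}'
python3 - <<'E'
from h import *
c=optics.read_camera('wrist');cv2.imwrite('pics/w7.png',c['pixels'][:,:,::-1])
s,t,R=st();print(np.round(t,4),np.degrees(np.arctan2(R[1,2],R[0,2])))
todo([.5146,-.363,.061])
print(proj(c,[[.5146,-.363,z] for z in(.04,.09,.118)]))
for l in('dropper_vial','vial_a'): print([(round(x['p'],2),np.round(x['location'])) for x in optics.cut_out(l,c)[:3]])
E
```

```text
time_s: 19.35
tcp_pos: [0.5115, -0.3611, 0.2352]
tool_rot: [0.223, 1.567, -0.215]
ft_force: [0.1, 0.1, 0.1]
finger_gap: 0.0699
time_s: 20.35
tcp_pos: [0.5148, -0.3588, 0.2405]
tool_rot: [1.217, 1.206, -1.216]
ft_force: [0.3, 0.9, 0.2]
finger_gap: 0.07
[ 0.5148 -0.359   0.2405] -90.28283044996267
t 20.4 slide cm [ 1.795e+01 -1.000e-02  4.200e-01]
[[324.97584169 195.97620172]
 [325.63215193 208.77410632]
 [326.08549102 217.6141184 ]]
[(0.57, array([325., 203.]))]
[(0.89, array([325., 257.])), (0.73, array([323., 304.])), (0.72, array([327., 151.]))]
```

View pics/w7.png

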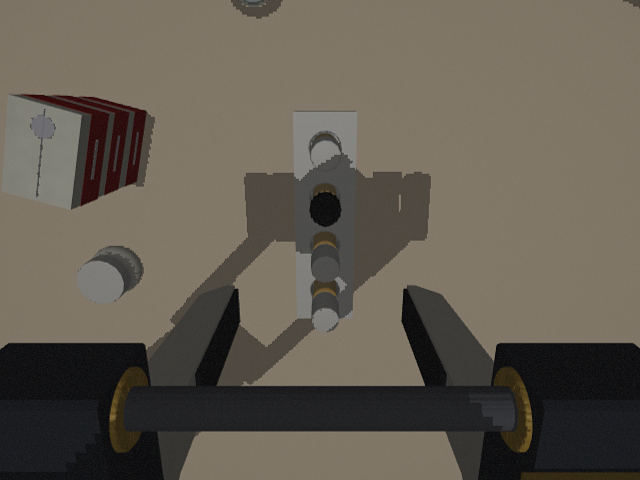

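```bash
python3 -m pendant '{"jaw":[0.5,0.5,0.5,0.5,0.5,0.5,0.5,0.5],"slide":[[2,0,0.42],[3.5,0,0],[3.5,0,0],[3.5,0,0],[3,0,0],[1.6,0,0],[0.7,0,0],[0,0,0]],"rot":[[0,0,0],[0,0,0],[0,0,0],[0,0,0],[0,0,0],[0,0,0],[0,0,0],[0,0,0]]}'
python3 -m pendant '{"jaw":[-0.2,-0.7,-0.7,-0.7,-0.7,-0.7,-0.7,-0.7],"slide":[[0,0,0],[0,0,0],[0,0,0],[0,0,0],[0,0,0],[0,0,0],[0,0,0],[0,0,0]],"rot":[[0,0,0],[0,0,0],[0,0,0],[0,0,0],[0,0,0],[0,0,0],[0,0,0],[0,0,0]]}' 20
```

```text
time_s: 21.3
tcp_pos: [0.5141, -0.3635, 0.0616]
tool_rot: [1.215, 1.208, -1.215]
ft_force: [0.1, 0.1, 0.3]
finger_gap: 0.0696
time_s: 22.1
tcp_pos: [0.5145, -0.364, 0.0626]
tool_rot: [1.216, 1.205, -1.216]
ft_force: [-0.3, -0.6, 2.4]
finger_gap: 0.0242
```

```bash
python3 -m pendant '{"jaw":[-0.7,-0.7,-0.7,-0.7,-0.7,-0.7,-0.7,-0.7,-0.7],"slide":[[-1,0,0],[-2,0,0],[-3.5,0,0],[-3.5,0,0],[-3.5,0,0],[-3.5,0,0],[-3.5,0,0],[-3.5,0,0],[-1,0,0]],"rot":[[0,0,0],[0,0,0],[0,0,0],[0,0,0],[0,0,0],[0,0,0],[0,0,0],[0,0,0],[0,0,0]]}'
python3 -m pendant '{"jaw":[-0.7,-0.7,-0.7,-0.7,-0.7,-0.7,-0.7,-0.7,-0.7,-0.7],"slide":[[0,0,-1.5],[0,0,-3],[0,0,-4],[0,0,-4],[0,0,-4],[0,0,-4],[0,0,-4],[0,0,-4],[0,0,-4],[0,0,-4]],"rot":[[0,0,0],[0,0,0],[0,0,0],[0,0,0],[0,0,0],[0,0,0],[0,0,0],[0,0,0],[0,0,0],[0,0,0]]}'
python3 -m pendant '{"jaw":[-0.7,-0.7,-0.7,-0.7,-0.7,-0.7,-0.7,-0.7,-0.7,-0.7],"slide":[[0,0,-4],[0,0,-4],[0,0,-4],[0,0,-3],[0,0,-1.5],[0,0,0],[0,0,0],[0,0,0],[0,0,0],[0,0,0]],"rot":[[0,0,0],[0,0,0],[0,0,0],[0,0,0],[0,0,5],[0,0,5],[0,0,6],[0,0,6],[0,0,5],[0,0,0]]}'
python3 - <<'E'
from h import *
V=np.array([.509,.170,.150]); p=np.radians(-1.3);th=np.radians(27)
xd=np.array([np.cos(p),np.sin(p),0]);yd=np.array([-np.sin(p),np.cos(p),0]);u=-np.sin(th)*xd+np.array([0,0,np.cos(th)])
R=np.c_[-u,np.cross(-yd,-u),-yd]; print(np.linalg.det(R))
s,t,R0=st();print(t,R0,s['joint_positions'],s['finger_gap'])
todo(V+.0206*u,R)
E
```

```text
time_s: 23.0
tcp_pos: [0.5155, -0.365, 0.3177]
tool_rot: [1.214, 1.197, -1.214]
ft_force: [-0.0, 0.1, -0.7]
finger_gap: 0.0242
time_s: 24.0
tcp_pos: [0.5157, 0.0038, 0.3098]
tool_rot: [1.214, 1.209, -1.218]
ft_force: [0.8, -0.5, -1.6]
finger_gap: 0.0243
time_s: 25.0
tcp_pos: [0.5139, 0.1666, 0.3079]
tool_rot: [1.397, 0.856, -0.866]
ft_force: [-0.5, -0.7, -1.2]
finger_gap: 0.0241
1.0000000000000002
[0.51385974 0.16662813 0.30791773] [[ 4.48407911e-01  8.93803426e-01 -6.76611038e-03]
 [-3.48447113e-03 -5.82173895e-03 -9.99976983e-01]
 [-8.93822244e-01  4.48421166e-01  5.03918431e-04]] [ 0.16224689 -0.10412227  1.76752769 -0.08911772  1.02075792  1.76860514] 0.024119968988731987
t 25.0 slide cm [11.84 -7.53 -0.36]
rot deg [ 0.8 -0.4  0.4]
```

```bash
python3 -m pendant '{"jaw":[-0.7,-0.7,-0.7,-0.7,-0.7,-0.7,-0.7,-0.7,-0.7,-0.7],"slide":[[1,-0.6,-0.36],[2,-1.27,0],[2,-1.27,0],[2,-1.27,0],[2,-1.27,0],[1.5,-1,0],[0.8,-0.55,0],[0.5,-0.3,0],[0,0,0],[0,0,0]],"rot":[[0.8,0,0],[0,0,0],[0,0,0],[0,0,0],[0,0,0],[0,0,0],[0,0,0],[0,0,0],[0,0,0],[0,0,0]]}'
python3 - <<'E'
from h import *
a=optics.read_camera('scene');b=optics.read_camera('top')
cv2.imwrite('pics/end.png',np.vstack([cv2.resize(a['pixels'][130:330,200:460,::-1],(780,600))[:380],cv2.resize(b['pixels'][210:370,80:340,::-1],(780,480))[:220]]) if 0 else np.hstack([cv2.resize(a['pixels'][120:340,220:420,::-1],(400,440)),cv2.resize(b['pixels'][200:350,90:300,::-1],(400,286)) if 0 else cv2.resize(b['pixels'][190:410,100:300,::-1],(400,440))]))
s,t,R=st();print(t,s['finger_gap'],s['ft_force'])
u=-R[:,0]; g=t-.0206*u; print('mid',g,'lean',np.degrees(np.arccos(u[2])))
for c,n in((a,'scene'),(b,'top')):
    print(n,proj(c,[g,[.509,.17,.15],g+.066*u,g-.03*u,[.5113,.27,.15],[.5067,.07,.15]]).round())
    for l in('dropper_vial','lens','panel'): print(l,[(round(x['p'],2),np.round(x['location'])) for x in optics.cut_out(l,c)[:2]])
E
```

```text
time_s: 26.0
tcp_pos: [0.5065, 0.1708, 0.1738]
tool_rot: [1.413, 0.845, -0.869]
ft_force: [0.3, 0.3, -0.2]
finger_gap: 0.0245
[0.5064683  0.17080444 0.17419953] 0.023817686636158113 [-0.07166224 -0.85869015  0.52210934]
mid [0.51585126 0.17072826 0.15586066] lean 27.097028304136206
scene [[351. 184.]
 [348. 185.]
 [341. 157.]
 [355. 196.]
 [374. 172.]
 [319. 201.]]
dropper_vial [(0.97, array([350., 178.]))]
lens [(0.82, array([350., 218.]))]
panel [(0.92, array([350., 217.]))]
top [[210. 279.]
 [211. 283.]
 [204. 293.]
 [213. 273.]
 [158. 283.]
 [264. 283.]]
dropper_vial [(0.6, array([208., 279.]))]
lens [(0.59, array([189., 273.]))]
panel [(0.95, array([187., 272.]))]
```

View pics/end.png

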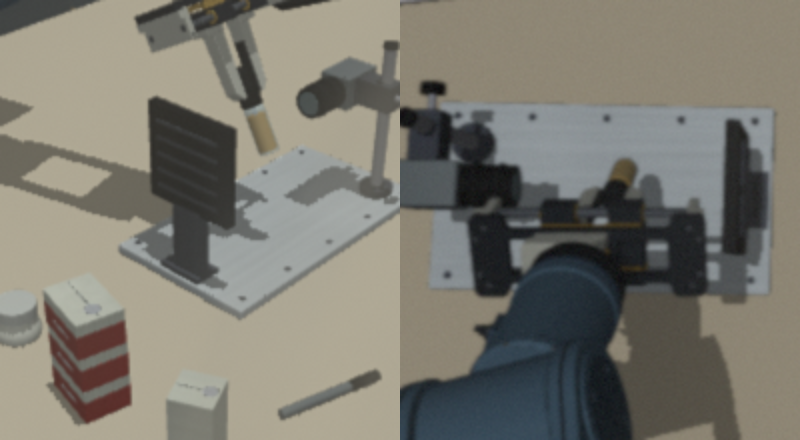

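```bash
python3 -m pendant '{"jaw":[-0.7,-0.7,-0.7,-0.7,-0.7,-0.7],"slide":[[0.1,-0.4,0],[0.1,-0.45,0],[0,0,0],[0,0,0],[0,0,0],[0,0,0]],"rot":[[0,0,0],[0,0,0],[0,0,0],[0,0,0],[0,0,0],[0,0,0]]}'
python3 - <<'E'
from h import *
a=optics.read_camera('scene');b=optics.read_camera('top')
s,t,R=st();u=-R[:,0]; g=t-.0206*u; print('mid',g,'lean',np.degrees(np.arccos(u[2])),'par',np.degrees(np.arcsin(u@np.array([.0227,.9997,0]))),s['finger_gap'],np.abs(s['qvel']).max())
for c in(a,b):
    print(proj(c,[g,g+.07*u,g-.03*u]).round())
    d=optics.cut_out('dropper_vial',c)[0]; m=d['pixels'];ys,xs=np.nonzero(m);print(d['p'],np.round(d['location']),xs.min(),xs.max(),ys.min(),ys.max())
E
```

```text
time_s: 27.0
tcp_pos: [0.4992, 0.1709, 0.1676]
tool_rot: [1.413, 0.845, -0.869]
ft_force: [-1.0, 0.9, -0.2]
finger_gap: 0.0243
mid [0.50848907 0.17078046 0.14926722] lean 27.01426033817064 par -0.3651453379460218 0.024033262739770783 0.0014788908865330374
[[348. 185.]
 [338. 157.]
 [352. 197.]]
0.59 [348. 181.] 337 356 155 198
[[211. 284.]
 [205. 299.]
 [213. 278.]]
0.8 [207. 285.] 200 218 273 297
```

```bash
python3 -c "
from bench import ticket; print(ticket.job_done())"
```

```text
the job is handed in; nothing more can be done
None
```

I stacked both cartons squarely on the lone carton. I then took the dropper vial out of the rack by its collar, and the arm is holding it still between lens and panel. I handed the job in at about 27 s; it gives no verdict.

Last checks:
- **Position:** the arm's own reading puts the middle of the glass at (0.508, 0.171, 0.149) m. My estimate of the halfway point is (0.509, 0.170, 0.150) m, based on the base plate corners and matching the lens and panel seen from above.
- **Lean and grip:** the vial leans 27° and is within 0.5° of parallel to the panel. The fingers are closed on it at 24 mm and the arm is still.
- **Cross-check:** the vial outlines in the scene and top cameras agree with that pose. My 12 pictures were used up before the final small correction of about 9 mm, so that move was checked only by numbers.
- **Column:** it stands squarely in the last pictures I viewed. At each placing the cartons lined up to about 1–3 mm.
- **Bystanders and plain vials:** I did not measure them again at the end. In the pictures, the ones in view looked untouched.

None of the checks failed. On the way, the first carton was about 3 mm off before it was let go, and the vial was about 9 mm off after the first descent; I corrected both.

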